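# Clear the pot and hold the incubator hood just under its balance point

### The arm

A 6-joint arm with a two-finger parallel gripper is mounted at the origin on the work surface. World frame = base frame: x ahead of the robot, y to its left, z up, the work surface at z = 0. Lengths are in mm, angles in rad, forces in N, time in s.
With the tool pointing down it reaches from about 275 to 1000 mm from the base axis. Payload 8.4 kg.
Tool frame: the origin (TCP) lies midway between the tips of the shut fingers; the grasp point (between the pads) lies grip_depth behind it (grip_depth is the distance from the TCP to the grasp point, in mm); z points along the fingers, y is the line along which they close (so a half turn about z gives the same grasp; the last joint's range is limited). The gripper opens to 85 mm and grips with 20 to 120 N. Pads are 22 mm wide; open, the fingers measure 114 mm over their backs; the gripper's body (76 mm by 85 mm) begins 54 mm behind the grasp point. The pads swing forward as they close: fully open they stand 13 mm farther back than shut.
Start: joints at [1.292, 0.353, 1.633, -0, 1.155, -0.002], TCP at [170.798, 601.212, 231.281] pointing down, gripper open.
Joint ranges: [-2.63, 2.63], [-0.92, 2.1], [0.06, 2.66], [-1.3, 4.44], [0, 2.69], [-3.02, 3.02]. Speed limits (rad/s): [2.22, 2.22, 2.79, 3.14, 3.14, 3.14].

### API

Orientations are given as [roll, pitch, yaw] about the fixed x, y, z axes, in that order (R = Rz(yaw) Ry(pitch) Rx(roll)).
In Python, from rig import * gives the robot as it stands.
- The arm moves only by the shell command python3 -m creep 'ROWS' [FORCE]. ROWS is JSON, a list of rows, each an object of numbers: "x", "y", "z": the shift along the tool's x, y, z in mm; "rx", "ry", "rz": the turn, a rotation vector about the tool's x, y, z in rad; "hand": the finger opening in mm, from 0 to 85.4. A call has 1 to 20 rows; each row shifts and turns the commanded pose from where the row before left it, along the tool's axes as they then stand; what a row does not reach is not made up. A row lasts 1/8 s, in which the tool goes at most 62.5 mm and 10.7 degrees, less where a joint would pass 70% of its speed; a pose out of reach is approached as far as the arm can. A call with a gripper value outside its range is refused whole. The fingers move at their own pace and stop on an object; FORCE is the grip in N (left out, the last holds). Time passes only in rows, so rows that do not move let the fingers close. It gives the time, the measured TCP pose, the force, the opening and the grip force at its end, in the units of the state.
- sense(): the state, without advancing time (a new reading comes with each control period).
- grab_frame(name): name is "scene" or "top" or "wrist"; returns the picture (384x512x3 uint8, red, green, blue); there is no depth.
- get_calibration(name): a dict with "K" (3x3 intrinsics, pixels), "R" (3x3) and "t" (3): a world point X has camera coordinates R X + t. Camera axes: x right, y down, z forward; pixel columns grow to the right and rows downward; lengths in mm; the calibration is good to about 2 mm. A picture is of the moment at which its call begins: read the wrist's pose just before it. get_calibration takes no time and is no camera call; for the wrist camera it gives the pose at the moment of the call.
- sign_off(): hands the job in; it is judged then, once.
The state is a dict: "clock": time; "qpos": joint angles; "qvel": joint speeds; "joint_efforts": joint torques, N m; "eef_pos": TCP position; "tcp_rot": TCP orientation; "contact_force": force on the tool from outside, world axes, zero at the start; "wrist_torque": the same for the moment, N m; "opening": opening from 0.0 (shut) to 1.0 (fully open); "grasp_force": force on a finger pad.
Only numpy, scipy, OpenCV 4.12 (cv2) and the standard library are available. Lean on these libraries where they do the work, as an engineer would, in place of code of your own. Each camera call takes 0.05 s, during which the arm holds its last target. There are 200 camera calls.

### The job

Slide the small lidded steel pot sideways along the bench, without lifting it off, from the taped square in front of the incubator-shaker into the free taped square beside it, so the front is clear for my arms, and let go of it there. Then take the hood by its bar and raise it a little past its balance point, so that its switch stops the shaking platform, ease it back to about five degrees below the balance point and hold it there for me; finish still holding it. Do not let the hood spring up to its stop or drop, and leave the other things on the bench where they are.

Things in the scene. Friction and masses are not known exactly. Their poses are not given: they have to be found in the camera images.
- shaker: Incubator-shaker: a low ivory case 250 mm deep (x), 280 mm wide (y), 85 mm high, fixed to the bench, with a 60 mm high ivory hood with a clear window on top. Origin under the case on the bench; x points from its front (robot side) to its back. Its front face is at x = -115 mm, the hinge line of the hood at x = 105 mm, z = 85 mm.
- hood (a joint): Angle of the hood in rad: 0 shut, growing as the front rises; stop at 1.25. The hood (0.95 kg) turns on sprung hinges at its back. Its balance point is at 0.75 rad (43 degrees): below it the hood falls shut by itself, above it the springs lift it to the stop. At the bar it takes about 2 N up when shut, nothing at the balance point, and about 2 N down near the stop; just either side of the balance point the force is small (0.3 N at 5 degrees).
- hood_bar (a point): Middle of the hood's bar handle: round steel bar 10 mm thick, 150 mm long along the case's y, held by a post at each end, its axis 46 mm in front of the hood's front wall (room for a finger behind it, from above). Hood shut: 266 mm in front of and 30 mm above the hinge line, 115 mm above the bench. It moves on a circle of 268 mm radius about the hinge line; the wall tilts with it.
- pot: Round steel pot with flat fitted lid (one piece with it), 110 mm across, 55 mm high, lid rim 116 mm across, two small loop lugs at the sides reaching 73 mm from its middle at 36 mm height, about 0.75 kg (it varies), friction on the bench about 0.6. Origin at the middle of its underside. On top a black round knob, 24 mm across, from 59 to 81 mm above the bench.
- pot_knob (a point): Middle of the pot's lid knob, 70 mm above the pot's underside.
- front_square_mid (a point): Centre of the taped square (cream tape 12 mm wide, inner side 150 mm) on the bench in front of the incubator-shaker, where the pot stands at first.
- side_square_mid (a point): Centre of the free taped square, same size, on the bench about 210 mm to the left or right of the first, level with it. Its axes are its sides. The pot belongs in its middle, clear of the tape.
- rack: Bystander: green tube rack 80 x 110 x 60 mm, on the side of the pot where there is no free square. Origin under its middle, on the bench.
- dishes: Bystander: stack of three petri dishes, 90 mm across, 45 mm high, on the left. Origin under its middle.
- reagent: Bystander: amber bottle 64 mm across, 120 mm high, close to the left side of the case. Origin under its middle.
- beaker: Bystander: glass beaker 72 mm across, 85 mm high, close to the right side of the case. Origin under its middle.
- tip_box: Bystander: blue and grey box of pipette tips 122 x 87 x 74 mm, on the right. Origin under its middle.
- vortexer: Bystander: small ivory tube mixer 105 x 85 x 66 mm, on the right, nearer. Origin under its middle.
- marker: Bystander: marker pen 105 mm long, 13 mm thick, lying at the front left of the case, behind the left-hand square or rack. Origin under its middle, on the bench.
Not all that is in view belongs to the job. What is shaped like the pot but red is not meant.

How it is judged (in metres and radians):
On the way, in this order (a step that is already met when the one before it is completed fails the run):
1. the pot stands in the free taped square, let go (horizontal distance between pot and side_square_mid below 0.03 m and height (world z) of pot below 0.004 m and angle between pot's own z axis and vertical below 0.08 rad and linear speed of pot below 0.01 m/s and contact force between the fingers and pot below 0.1 N), for 0.2 s.
2. the hood is raised past its balance point and still held (value of joint hood above 0.78 rad and contact force between the fingers and hood above 0.1 N), for 0.2 s.
At the end, for the whole second after the job is handed in: The hood is held still by the fingers between 0.03 and 0.20 rad below its balance point (joint 0.55 to 0.72 rad, under 0.05 rad/s), and the pot stands flat on the bench within 30 mm of the centre of the free taped square (value of joint hood between 0.55 and 0.72 rad and velocity of joint hood between -0.05 and 0.05 rad/s and contact force between the fingers and hood above 0.1 N and horizontal distance between pot and side_square_mid below 0.03 m and height (world z) of pot below 0.004 m and angle between pot's own z axis and vertical below 0.08 rad); the arm keeps its last pose, push and grip.
It fails at once if the pot is lifted off the bench or tipped (height (world z) of pot above 0.008 m or angle between pot's own z axis and vertical above 0.2 rad).
It fails at once if the hood springs up towards its stop (value of joint hood above 1.15 rad).
It fails at once if the hood is let drop (velocity of joint hood below -1.2 rad/s).
It fails at once if one of the other things is shoved or knocked over (distance of any of rack, dishes, reagent, beaker, tip_box, vortexer, marker from where it was at the start of the episode above 0.03 m or angle between any of rack, dishes, reagent, beaker, tip_box, vortexer's own z axis and vertical above 0.35 rad).
It also fails if it takes over 58 s, if anything falls off the work surface, if the arm or the gripper's body presses on something with over 40 N, if the wrist force passes 120 N, or if a joint passes its speed limit or range.

## Working session

There is one attempt and no reset: what is moved stays moved. The work goes in short steps, Python scripts to look and compute and a shell command to move; the robot and the scene stay as the last step left them, time stands still between calls to the robot, and variables do not carry over. Pictures are saved under pics/ and viewed, at most 10 in all, crops included, and the job is handed in when it is done.

```bash
mkdir -p pics; ls; python3 - <<'E'
from rig import *
import cv2,numpy as np
s=sense(); print({k:np.round(v,3).tolist() for k,v in s.items()})
for n in("scene","top"):
    im=grab_frame(n); cv2.imwrite(f'pics/{n}0.png',im[:,:,::-1]); c=get_calibration(n); print(n,np.round(c['K'],1).tolist(),np.round(c['R'],3).tolist(),np.round(c['t'],1).tolist())
E
```

```text
pics
{'clock': 0.0, 'qpos': [1.292, 0.354, 1.634, 0.0, 1.155, -0.002], 'qvel': [0.0, -0.0, 0.001, -0.001, -0.001, 0.001], 'joint_efforts': [0.001, -60.523, -34.208, 0.0, 0.009, -0.0], 'eef_pos': [170.699, 600.747, 230.559], 'tcp_rot': [-3.14, -0.0, 2.865], 'contact_force': [-0.402, -0.017, -1.193], 'wrist_torque': [0.027, 0.008, -0.036], 'grasp_force': 0.0, 'opening': 1.001}
scene [[362.7, 0.0, 252.3], [0.0, 362.7, 193.5], [0.0, 0.0, 1.0]] [[-0.958, 0.287, 0.023], [0.148, 0.559, -0.816], [-0.246, -0.778, -0.578]] [482.7, 32.6, 1384.4]
top [[493.2, 0.0, 259.5], [0.0, 493.2, 192.7], [0.0, 0.0, 1.0]] [[0.02, -1.0, -0.006], [-0.99, -0.019, -0.14], [0.14, 0.008, -0.99]] [-38.4, 507.4, 1626.8]
```

View pics/top0.png

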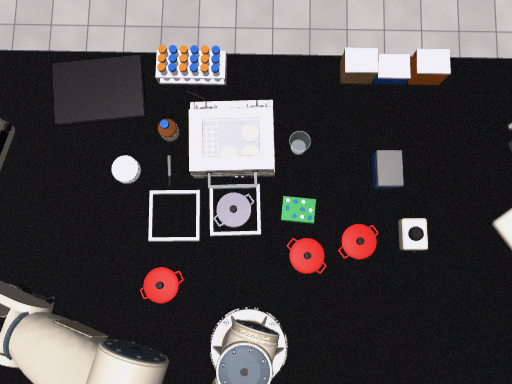

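View pics/scene0.png

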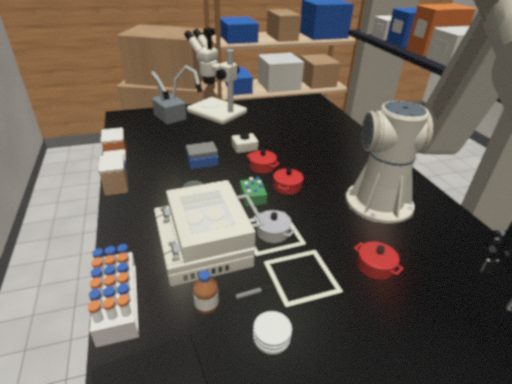

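The top view shows the pot at (234,209) in the front square, the free square at (174,216) on the left, and the hood bar near (233,180). The rack is at (298,209) and the marker at (169,166). Next I measure these.

```bash
cat > h.py <<'E'
from rig import *
import cv2,numpy as np
def ray(n,u,v,z,c=None):
    c=c or get_calibration(n); K,R,t=map(np.array,(c['K'],c['R'],c['t']))
    C=-R.T@t; d=R.T@np.linalg.inv(K)@np.array([u,v,1.]); return C+d*(z-C[2])/d[2]
def proj(n,X,c=None):
    c=c or get_calibration(n); p=np.array(c['K'])@(np.array(c['R'])@np.array(X,float)+np.array(c['t'])); return p[:2]/p[2]
E
python3 - <<'E'
from h import *
im=cv2.imread('pics/top0.png')
g=im.min(axis=2)
m=(g>150).astype(np.uint8)
for nm,(a,b,c,d) in dict(side=(143,205,185,246),front=(206,264,188,240)).items():
    mm=np.zeros_like(m); mm[c:d,a:b]=m[c:d,a:b]
    if nm=='front':
        n,l,st,_=cv2.connectedComponentsWithStats(mm); print(st[1:].tolist())
    p=np.argwhere(mm)[:,::-1]; W=np.array([ray('top',u,v,0)[:2] for u,v in p],np.float32)
    print(nm,cv2.minAreaRect(W))
roi=im[195:225,220:250].max(axis=2); k=np.argwhere(roi<60)+[195,220]; k=k.mean(0); print('knob',k,ray('top',k[1],k[0],81))
cv2.imwrite('pics/c1.png',cv2.resize(im[90:245,140:325],None,fx=4,fy=3.8,interpolation=cv2.INTER_CUBIC))
E
```

```text
side ((431.08447265625, 263.9940490722656), (171.9503936767578, 173.5518798828125), 1.1060725450515747)
[[210, 188, 51, 48, 1360]]
front ((448.1910400390625, 54.650447845458984), (162.00535583496094, 170.94830322265625), 1.9288102388381958)
knob [211.77777778 239.62962963] [437.58609237  34.55957371  81.        ]
```

View pics/c1.png

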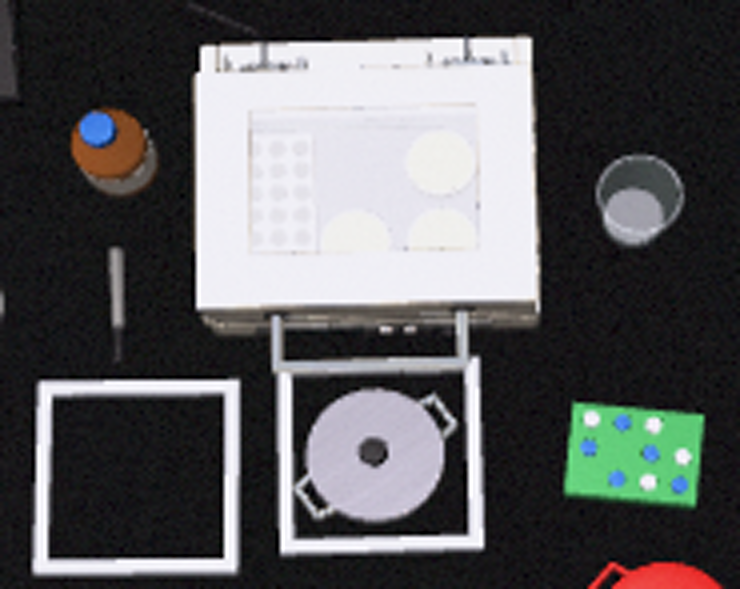

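The crop shows the knob at (373,452), the bar from (275,367) to (467,363) and the front square's bottom corners at (280,553) and (484,548). The rack and marker are both clear of the slide path.

```bash
python3 - <<'E'
from h import *
import rig; print([x for x in dir(rig) if not x.startswith('_')], getattr(rig,'grip_depth',None))
P=lambda a,b,z: ray('top',140+(a+.5)/4-.5,90+(b+.5)/3.8-.5,z).round(1)
for n,a in dict(knob=(373,450,81),bl=(280,553,0),br=(484,548,0),side_tl=(38,381,0),side_tr=(240,380,0),side_bl=(32,574,0),side_br=(240,572,0),barL=(275,367,115),barR=(467,363,115),case_fl=(197,308,145),case_fr=(539,308,145),hbl=(196,73,145),potl=(306,455,57),potr=(444,455,57),pott=(375,389,57),potb=(375,521,57),lug1=(437,413,36),lug2=(313,497,36),marker=(117,290,6),markerend=(117,360,5),reag=(97,128,120)).items(): print(n,P(*a))
E
```

```text
['MotionError', 'get_calibration', 'grab_frame', 'grip_depth', 'sense', 'sign_off'] 18.700000000000003
knob [449.4  56.9  81. ]
bl [363.9 138.6   0. ]
br [371.8 -34.9   0. ]
side_tl [515.7 352.8   0. ]
side_tr [519.9 178.4   0. ]
side_bl [341.1 349.    0. ]
side_br [346.3 172.1   0. ]
barL [514.8 135.5 115. ]
barR [521.1 -18.8 115. ]
case_fl [558.8 195.7 145. ]
case_fr [563.8 -75.3 145. ]
hbl [761.6 204.5 145. ]
potl [446.6 113.8  57. ]
potr [448.7  -0.5  57. ]
pott [505.7  58.2  57. ]
potb [390.1  55.1  57. ]
lug1 [488.2   6.8  36. ]
lug2 [411.7 108.8  36. ]
marker [599.9 287.2   6. ]
markerend [535.5 284.4   5. ]
reag [719.2 287.5 120. ]
```

```bash
python3 -m creep '[{"rz":-0.14,"hand":50},{"rz":-0.137},{"x":-20,"y":-39,"z":5},{"x":-20,"y":-39,"z":5},{"x":-20,"y":-39,"z":5},{"x":-20,"y":-39,"z":5},{"x":-20,"y":-39,"z":5},{"x":-20,"y":-39,"z":5},{"x":-20,"y":-39,"z":5},{"x":-20,"y":-39,"z":5},{"x":-20,"y":-39,"z":5},{"x":-20,"y":-39,"z":5},{"x":-20,"y":-39,"z":5},{"x":-20,"y":-39,"z":5},{"x":-20,"y":-39,"z":5},{"x":-20,"y":-39,"z":5},{},{}]'
python3 - <<'E'
from h import *
s=sense(); print(s['eef_pos'],s['tcp_rot'],s['contact_force'])
c=get_calibration('wrist'); im=grab_frame('wrist'); cv2.imwrite('pics/w1.png',im[:,:,::-1])
for X in ([448,57,81],[518,58.4,115],[430.8,263,0]): print(X,proj('wrist',X,c))
np.save('c1.npy',c,allow_pickle=True)
E
```

```text
[170.67037243 600.81033881 230.62427614] [-3.14034192e+00 -3.18117360e-05  2.86480478e+00] [-0.52054873 -0.69257116 -0.5068953 ]
[448, 57, 81] [-91.34392586 485.35034711]
[518, 58.4, 115] [-84.41046655 552.79048079]
[430.8, 263, 0] [ 81.2722629  387.17278825]schema error: expected keys x, y, z, rx, ry, rz, hand
```

View pics/w1.png

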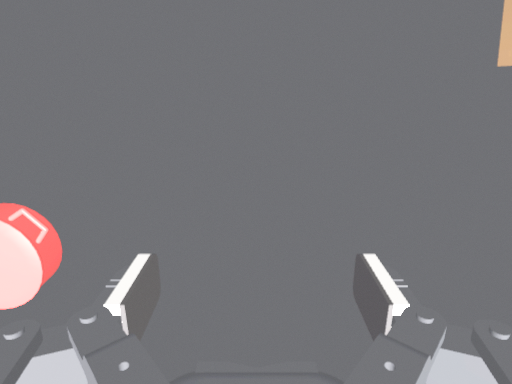

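The arm did not move: the call was refused because every row needs all seven keys. The wrist view shows only the open fingers and the edge of a red pot at the left. I'll retype the rows in full.

```bash
python3 -m creep '[{"x":0,"y":0,"z":0,"rx":0,"ry":0,"rz":-0.14,"hand":50},{"x":0,"y":0,"z":0,"rx":0,"ry":0,"rz":-0.137,"hand":50},{"x":-20,"y":-39,"z":5,"rx":0,"ry":0,"rz":0,"hand":50},{"x":-20,"y":-39,"z":5,"rx":0,"ry":0,"rz":0,"hand":50},{"x":-20,"y":-39,"z":5,"rx":0,"ry":0,"rz":0,"hand":50},{"x":-20,"y":-39,"z":5,"rx":0,"ry":0,"rz":0,"hand":50},{"x":-20,"y":-39,"z":5,"rx":0,"ry":0,"rz":0,"hand":50},{"x":-20,"y":-39,"z":5,"rx":0,"ry":0,"rz":0,"hand":50},{"x":-20,"y":-39,"z":5,"rx":0,"ry":0,"rz":0,"hand":50},{"x":-20,"y":-39,"z":5,"rx":0,"ry":0,"rz":0,"hand":50},{"x":-20,"y":-39,"z":5,"rx":0,"ry":0,"rz":0,"hand":50},{"x":-20,"y":-39,"z":5,"rx":0,"ry":0,"rz":0,"hand":50},{"x":-20,"y":-39,"z":5,"rx":0,"ry":0,"rz":0,"hand":50},{"x":-20,"y":-39,"z":5,"rx":0,"ry":0,"rz":0,"hand":50},{"x":-20,"y":-39,"z":5,"rx":0,"ry":0,"rz":0,"hand":50},{"x":-20,"y":-39,"z":5,"rx":0,"ry":0,"rz":0,"hand":50},{"x":0,"y":0,"z":0,"rx":0,"ry":0,"rz":0,"hand":50},{"x":0,"y":0,"z":0,"rx":0,"ry":0,"rz":0,"hand":50}]'
python3 - <<'E'
from h import *
s=sense(); print(s['eef_pos'],s['tcp_rot'],s['contact_force'])
c=get_calibration('wrist'); im=grab_frame('wrist'); cv2.imwrite('pics/w2.png',im[:,:,::-1])
for X in ([448,57,81],[518,58.4,115],[514.8,135.5,115]): print(X,proj('wrist',X,c))
np.save('c1.npy',c,allow_pickle=True)
E
```

```text
clock: 2.4
eef_pos: [450.5, 55.4, 161.1]
tcp_rot: [3.141, -0.001, 3.141]
contact_force: [0.5, 0.1, 0.2]
opening: 0.584
grasp_force: 0.0
[450.49400738  55.35680252 161.10635866] [ 3.14139695e+00 -8.03991825e-04  3.14085885e+00] [0.50632363 0.09641218 0.20851417]
[448, 57, 81] [260.01053517 195.37518969]
[518, 58.4, 115] [262.41853799 311.01021777]
[514.8, 135.5, 115] [378.36517525 306.8530737 ]
```

View pics/w2.png

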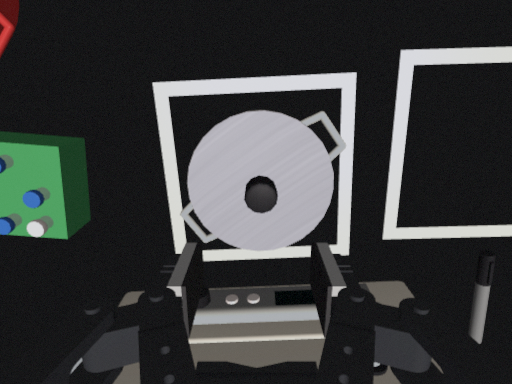

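The wrist view shows the knob at (261,195), against a predicted (260,195), so my map is good. I descend and grip.

```bash
python3 -m creep '[{"x":2.5,"y":1.5,"z":14,"rx":0,"ry":0,"rz":0,"hand":50},{"x":0,"y":0,"z":20,"rx":0,"ry":0,"rz":0,"hand":50},{"x":0,"y":0,"z":20,"rx":0,"ry":0,"rz":0,"hand":50},{"x":0,"y":0,"z":20,"rx":0,"ry":0,"rz":0,"hand":50},{"x":0,"y":0,"z":14,"rx":0,"ry":0,"rz":0,"hand":50},{"x":0,"y":0,"z":9,"rx":0,"ry":0,"rz":0,"hand":50},{"x":0,"y":0,"z":0,"rx":0,"ry":0,"rz":0,"hand":15},{"x":0,"y":0,"z":0,"rx":0,"ry":0,"rz":0,"hand":15},{"x":0,"y":0,"z":0,"rx":0,"ry":0,"rz":0,"hand":15},{"x":0,"y":0,"z":0,"rx":0,"ry":0,"rz":0,"hand":15},{"x":0,"y":0,"z":0,"rx":0,"ry":0,"rz":0,"hand":15}]' 25
```

```text
clock: 3.82
eef_pos: [448.5, 56.8, 64.5]
tcp_rot: [3.141, 0.0, -3.142]
contact_force: [-0.1, 1.2, -2.5]
opening: 0.266
grasp_force: 26.8
```

```bash
python3 -m creep '[{"x":0.5,"y":5,"z":0.4,"rx":0,"ry":0,"rz":0,"hand":15},{"x":1,"y":9,"z":0,"rx":0,"ry":0,"rz":0,"hand":15},{"x":1,"y":12,"z":0,"rx":0,"ry":0,"rz":0,"hand":15},{"x":1,"y":12,"z":0,"rx":0,"ry":0,"rz":0,"hand":15},{"x":1,"y":12,"z":0,"rx":0,"ry":0,"rz":0,"hand":15},{"x":1,"y":12,"z":0,"rx":0,"ry":0,"rz":0,"hand":15},{"x":1,"y":12,"z":0,"rx":0,"ry":0,"rz":0,"hand":15},{"x":1,"y":12,"z":0,"rx":0,"ry":0,"rz":0,"hand":15},{"x":1,"y":12,"z":0,"rx":0,"ry":0,"rz":0,"hand":15},{"x":1,"y":12,"z":0,"rx":0,"ry":0,"rz":0,"hand":15}]'
```

```text
clock: 5.08
eef_pos: [439.0, 166.9, 64.2]
tcp_rot: [-3.141, 0.0, -3.141]
contact_force: [0.5, -4.8, 3.4]
opening: 0.267
grasp_force: 27.4
```

```bash
python3 -m creep '[{"x":1,"y":12,"z":0,"rx":0,"ry":0,"rz":0,"hand":15},{"x":1,"y":12,"z":0,"rx":0,"ry":0,"rz":0,"hand":15},{"x":1,"y":12,"z":0,"rx":0,"ry":0,"rz":0,"hand":15},{"x":1,"y":12,"z":0,"rx":0,"ry":0,"rz":0,"hand":15},{"x":1,"y":12,"z":0,"rx":0,"ry":0,"rz":0,"hand":15},{"x":1,"y":12,"z":0,"rx":0,"ry":0,"rz":0,"hand":15},{"x":1,"y":12,"z":0,"rx":0,"ry":0,"rz":0,"hand":15},{"x":1,"y":9,"z":0,"rx":0,"ry":0,"rz":0,"hand":15},{"x":0.5,"y":3,"z":0,"rx":0,"ry":0,"rz":0,"hand":15},{"x":0,"y":0,"z":0,"rx":0,"ry":0,"rz":0,"hand":15},{"x":0,"y":0,"z":0,"rx":0,"ry":0,"rz":0,"hand":50},{"x":0,"y":0,"z":0,"rx":0,"ry":0,"rz":0,"hand":50},{"x":0,"y":0,"z":0,"rx":0,"ry":0,"rz":0,"hand":50},{"x":0,"y":0,"z":-8,"rx":0,"ry":0,"rz":0,"hand":50},{"x":0,"y":0,"z":-18,"rx":0,"ry":0,"rz":0,"hand":50},{"x":0,"y":0,"z":-25,"rx":0,"ry":0,"rz":0,"hand":50},{"x":0,"y":0,"z":-25,"rx":0,"ry":0,"rz":0,"hand":50},{"x":0,"y":0,"z":-25,"rx":0,"ry":0,"rz":0,"hand":50},{"x":0,"y":0,"z":-25,"rx":0,"ry":0,"rz":0,"hand":50},{"x":0,"y":0,"z":-10,"rx":0,"ry":0,"rz":0,"hand":50}]'
python3 - <<'E'
from h import *
im=grab_frame('wrist'); cv2.imwrite('pics/w3.png',im[:,:,::-1])
E
```

```text
clock: 7.58
eef_pos: [431.0, 263.1, 201.6]
tcp_rot: [3.14, 0.002, -3.141]
contact_force: [-0.5, -0.1, -0.3]
opening: 0.586
grasp_force: 0.0
```

View pics/w3.png

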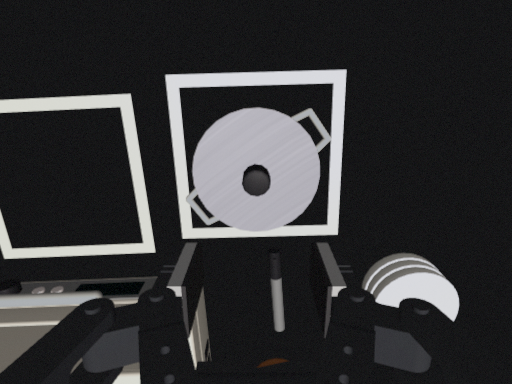

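The pot stands centred in the free square, knob at (257,181), let go. Now I turn the tool and go above the bar.

```bash
python3 -m creep '[{"x":0,"y":0,"z":0,"rx":0,"ry":0,"rz":0.17,"hand":34},{"x":0,"y":0,"z":0,"rx":0,"ry":0,"rz":0.17,"hand":34},{"x":0,"y":0,"z":0,"rx":0,"ry":0,"rz":0.17,"hand":34},{"x":0,"y":0,"z":0,"rx":0,"ry":0,"rz":0.17,"hand":34},{"x":0,"y":0,"z":0,"rx":0,"ry":0,"rz":0.17,"hand":34},{"x":0,"y":0,"z":0,"rx":0,"ry":0,"rz":0.17,"hand":34},{"x":0,"y":0,"z":0,"rx":0,"ry":0,"rz":0.17,"hand":34},{"x":0,"y":0,"z":0,"rx":0,"ry":0,"rz":0.17,"hand":34},{"x":0,"y":0,"z":0,"rx":0,"ry":0,"rz":0.17,"hand":34},{"x":-35,"y":13,"z":0,"rx":0,"ry":0,"rz":0,"hand":34},{"x":-35,"y":13,"z":0,"rx":0,"ry":0,"rz":0,"hand":34},{"x":-35,"y":13,"z":0,"rx":0,"ry":0,"rz":0,"hand":34},{"x":-35,"y":13,"z":0,"rx":0,"ry":0,"rz":0,"hand":34},{"x":-35,"y":13,"z":0,"rx":0,"ry":0,"rz":0,"hand":34},{"x":-33,"y":13,"z":0,"rx":0,"ry":0,"rz":0,"hand":34},{"x":0,"y":0,"z":0,"rx":0,"ry":0,"rz":0,"hand":34},{"x":0,"y":0,"z":0,"rx":0,"ry":0,"rz":0,"hand":34}]'
python3 - <<'E'
from h import *
s=sense(); print(s['qpos'],s['tcp_rot'])
c=get_calibration('wrist'); im=grab_frame('wrist'); cv2.imwrite('pics/w4.png',im[:,:,::-1])
for X in ([518,58.4,115],[514.8,135.5,115],[521.1,-18.8,115]): print(X,proj('wrist',X,c))
np.save('c4.npy',c,allow_pickle=True)
E
```

```text
clock: 9.75
eef_pos: [516.2, 58.4, 199.2]
tcp_rot: [-3.14, -0.0, 1.611]
contact_force: [0.1, 0.5, 0.0]
opening: 0.399
grasp_force: 0.0
[1.09455871e-01 2.25791640e-01 1.88872471e+00 3.91129330e-04
 1.02843887e+00 6.89430117e-02] [-3.14021023e+00 -2.40061712e-04  1.61110691e+00]
[518, 58.4, 115] [258.45536397 196.13111117]
[514.8, 135.5, 115] [258.4831151   82.51758785]
[521.1, -18.8, 115] [258.29992648 289.2008585 ]
```

View pics/w4.png

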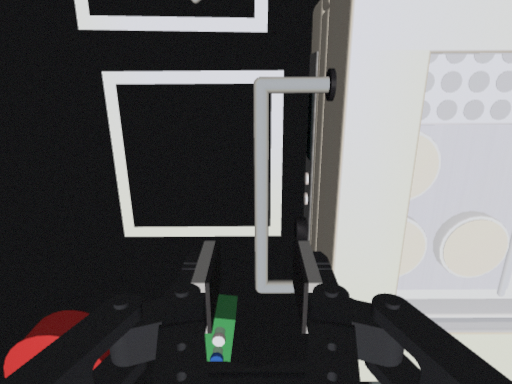

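The bar runs vertically at u≈261 from v=85 to 288, about 2 mm further in x than estimated (x≈520). I descend over it and grip.

```bash
python3 -m creep '[{"x":0,"y":3.8,"z":12,"rx":0,"ry":0,"rz":0,"hand":34},{"x":0,"y":0,"z":20,"rx":0,"ry":0,"rz":0,"hand":34},{"x":0,"y":0,"z":20,"rx":0,"ry":0,"rz":0,"hand":34},{"x":0,"y":0,"z":20,"rx":0,"ry":0,"rz":0,"hand":34},{"x":0,"y":0,"z":15,"rx":0,"ry":0,"rz":0,"hand":34},{"x":0,"y":0,"z":15,"rx":0,"ry":0,"rz":0,"hand":34},{"x":0,"y":0,"z":0,"rx":0,"ry":0,"rz":0,"hand":0},{"x":0,"y":0,"z":0,"rx":0,"ry":0,"rz":0,"hand":0},{"x":0,"y":0,"z":0,"rx":0,"ry":0,"rz":0,"hand":0},{"x":0,"y":0,"z":0,"rx":0,"ry":0,"rz":0,"hand":0},{"x":0,"y":0,"z":0,"rx":0,"ry":0,"rz":0,"hand":0}]' 30
python3 - <<'E'
import numpy as np
from rig import sense
print(sense()['eef_pos'])
t=np.arange(0,.90,.05); a=t+.1123
X=268*(np.cos(.1123)-np.cos(a)); Z=268*(np.sin(a)-np.sin(.1123))
for r in zip(t,X,Z,np.diff(X,append=0),np.diff(Z,append=0)): print(*np.round(r,2))
E
```

```text
clock: 11.18
eef_pos: [519.4, 58.5, 97.6]
tcp_rot: [-3.139, -0.0, 1.612]
contact_force: [-5.8, 1.5, 4.8]
opening: 0.107
grasp_force: 29.6
[519.38961716  58.52497097  97.5510824 ]
0.0 0.0 0.0 1.83 13.27
0.05 1.83 13.27 2.49 13.16
0.1 4.33 26.44 3.15 13.02
0.15 7.48 39.46 3.8 12.85
0.2 11.28 52.31 4.43 12.64
0.25 15.71 64.95 5.06 12.41
0.3 20.77 77.36 5.67 12.14
0.35 26.44 89.5 6.27 11.84
0.4 32.72 101.34 6.86 11.51
0.45 39.58 112.85 7.42 11.15
0.5 47.0 124.0 7.97 10.77
0.55 54.97 134.77 8.5 10.36
0.6 63.47 145.13 9.01 9.92
0.65 72.48 155.04 9.49 9.46
0.7 81.97 164.5 9.95 8.97
0.75 91.93 173.47 10.39 8.46
0.8 102.32 181.93 10.8 7.93
0.85 113.11 189.86 -113.11 -189.86
```

```bash
python3 -m creep '[{"x":0,"y":0.9,"z":-6.6,"rx":0,"ry":0,"rz":0,"hand":0},{"x":0,"y":0.9,"z":-6.6,"rx":0,"ry":0,"rz":0,"hand":0},{"x":0,"y":1.2,"z":-6.6,"rx":0,"ry":0,"rz":0,"hand":0},{"x":0,"y":1.3,"z":-6.6,"rx":0,"ry":0,"rz":0,"hand":0},{"x":0,"y":3.2,"z":-13,"rx":0,"ry":0,"rz":0,"hand":0},{"x":0,"y":3.8,"z":-12.9,"rx":0,"ry":0,"rz":0,"hand":0},{"x":0,"y":4.4,"z":-12.6,"rx":0,"ry":0,"rz":0,"hand":0},{"x":0,"y":5.1,"z":-12.4,"rx":0,"ry":0,"rz":0,"hand":0}]'
```

```text
clock: 12.18
eef_pos: [539.4, 59.4, 175.2]
tcp_rot: [-3.137, -0.0, 1.612]
contact_force: [-8.5, 2.7, 1.9]
opening: 0.102
grasp_force: 29.5
```

```bash
python3 -m creep '[{"x":0,"y":5.2,"z":-12.1,"rx":0,"ry":0,"rz":0,"hand":0},{"x":0,"y":5.9,"z":-11.8,"rx":0,"ry":0,"rz":0,"hand":0},{"x":0,"y":6.6,"z":-11.5,"rx":0,"ry":0,"rz":0,"hand":0},{"x":0,"y":7.4,"z":-11.1,"rx":0,"ry":0,"rz":0,"hand":0},{"x":0,"y":8,"z":-10.8,"rx":0,"ry":0,"rz":0,"hand":0},{"x":0,"y":8.5,"z":-10.4,"rx":0,"ry":0,"rz":0,"hand":0}]'
python3 - <<'E'
from h import *
c=get_calibration('top'); im=grab_frame('top'); cv2.imwrite('pics/t2.png',cv2.resize(im[80:245,140:325,::-1],None,fx=4,fy=3.6,interpolation=cv2.INTER_CUBIC))
E
```

```text
clock: 12.92
eef_pos: [580.9, 61.4, 243.7]
tcp_rot: [-3.137, -0.001, 1.612]
contact_force: [-13.4, 3.0, 7.6]
opening: 0.106
grasp_force: 29.6
```

View pics/t2.png

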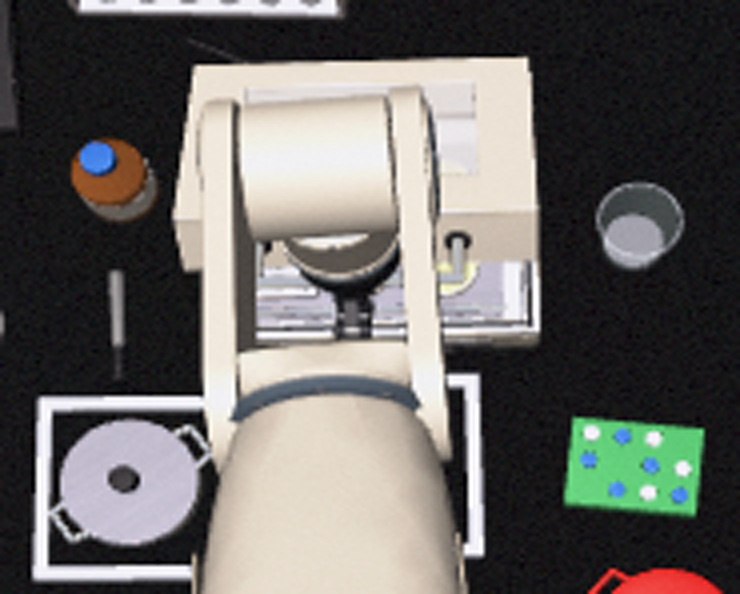

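The hood is following at about 0.6 rad and the pot stands in the left square at (125,480). The force on the tool is purely radial, so I trim the path outward and go past the balance point.

```bash
python3 -m creep '[{"x":0,"y":5.5,"z":-8,"rx":0,"ry":0,"rz":0,"hand":0},{"x":0,"y":6.5,"z":-8,"rx":0,"ry":0,"rz":0,"hand":0},{"x":0,"y":7,"z":-7.5,"rx":0,"ry":0,"rz":0,"hand":0},{"x":0,"y":8,"z":-7,"rx":0,"ry":0,"rz":0,"hand":0},{"x":0,"y":8,"z":-6.5,"rx":0,"ry":0,"rz":0,"hand":0},{"x":0,"y":7,"z":-5,"rx":0,"ry":0,"rz":0,"hand":0},{"x":0,"y":0,"z":0,"rx":0,"ry":0,"rz":0,"hand":0},{"x":0,"y":0,"z":0,"rx":0,"ry":0,"rz":0,"hand":0},{"x":0,"y":0,"z":0,"rx":0,"ry":0,"rz":0,"hand":0}]'
python3 - <<'E'
from h import *
c=get_calibration('scene'); im=grab_frame('scene'); cv2.imwrite('pics/s2.png',cv2.resize(im[140:300,120:340,::-1],None,fx=3.6,fy=3.6,interpolation=cv2.INTER_CUBIC))
w=.0419; a=np.array([np.cos(w),np.sin(w)]); b=np.array([-a[1],a[0]])
m=np.array([520,58.4])
for th in (.65,.75,.8,.85):
  f=np.array([np.cos(th),-np.sin(th)]) # local x(back)
  h=m+266*a; out=[]
  for ly in (140,-140):   # front wall top corner in hood frame: x=-220,z=60
    for lx,lz in((-220,60),(-220,0)):
      x=lx*np.cos(th)+lz*np.sin(th); z=-lx*np.sin(th)+lz*np.cos(th)
      p=proj('scene',[*(h+a*x+b*ly),85+z],c); out.append(((p-[120,140])*3.6).round().tolist())
  print(th,out)
E
```

```text
clock: 14.1
eef_pos: [625.1, 63.3, 286.1]
tcp_rot: [3.141, -0.001, 1.612]
contact_force: [-4.4, 5.4, 6.5]
opening: 0.101
grasp_force: 30.4
0.65 [[381.0, 228.0], [430.0, 271.0], [293.0, 42.0], [336.0, 84.0]]
0.75 [[354.0, 218.0], [411.0, 257.0], [271.0, 32.0], [320.0, 69.0]]
0.8 [[340.0, 213.0], [401.0, 250.0], [259.0, 27.0], [311.0, 63.0]]
0.85 [[325.0, 210.0], [390.0, 244.0], [246.0, 23.0], [301.0, 57.0]]
```

View pics/s2.png

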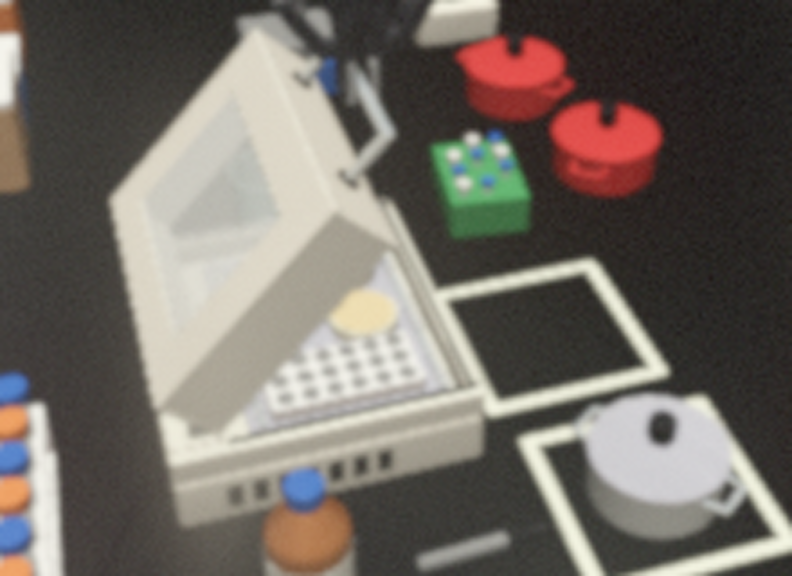

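The near top corner is at (336,210) and the near bottom corner at (395,240), which puts the hood at about 0.82 rad; the finger height agrees. I go slightly further for margin, then ease back to about 0.65.

```bash
python3 -m creep '[{"x":0,"y":3.2,"z":-2.4,"rx":0,"ry":0,"rz":0,"hand":0},{"x":0,"y":3.2,"z":-2.4,"rx":0,"ry":0,"rz":0,"hand":0},{"x":0,"y":0,"z":0,"rx":0,"ry":0,"rz":0,"hand":0},{"x":0,"y":0,"z":0,"rx":0,"ry":0,"rz":0,"hand":0},{"x":0,"y":0,"z":0,"rx":0,"ry":0,"rz":0,"hand":0},{"x":0,"y":-3.2,"z":2.4,"rx":0,"ry":0,"rz":0,"hand":0},{"x":0,"y":-5.5,"z":4,"rx":0,"ry":0,"rz":0,"hand":0},{"x":0,"y":-5.5,"z":4.3,"rx":0,"ry":0,"rz":0,"hand":0},{"x":0,"y":-5.4,"z":4.5,"rx":0,"ry":0,"rz":0,"hand":0},{"x":0,"y":-5.2,"z":4.6,"rx":0,"ry":0,"rz":0,"hand":0},{"x":0,"y":-5,"z":4.7,"rx":0,"ry":0,"rz":0,"hand":0},{"x":0,"y":-5,"z":4.8,"rx":0,"ry":0,"rz":0,"hand":0},{"x":0,"y":-4,"z":4,"rx":0,"ry":0,"rz":0,"hand":0},{"x":0,"y":-2,"z":2,"rx":0,"ry":0,"rz":0,"hand":0},{"x":0,"y":0,"z":0,"rx":0,"ry":0,"rz":0,"hand":0},{"x":0,"y":0,"z":0,"rx":0,"ry":0,"rz":0,"hand":0},{"x":0,"y":0,"z":0,"rx":0,"ry":0,"rz":0,"hand":0}]'
python3 - <<'E'
from h import *
im=grab_frame('scene'); cv2.imwrite('pics/s3.png',cv2.resize(im[140:300,120:340,::-1],None,fx=3.6,fy=3.6,interpolation=cv2.INTER_CUBIC))
E
```

```text
clock: 16.27
eef_pos: [591.2, 61.7, 255.1]
tcp_rot: [3.14, -0.001, 1.612]
contact_force: [-2.3, 4.7, 2.4]
opening: 0.101
grasp_force: 30.6
```

View pics/s3.png

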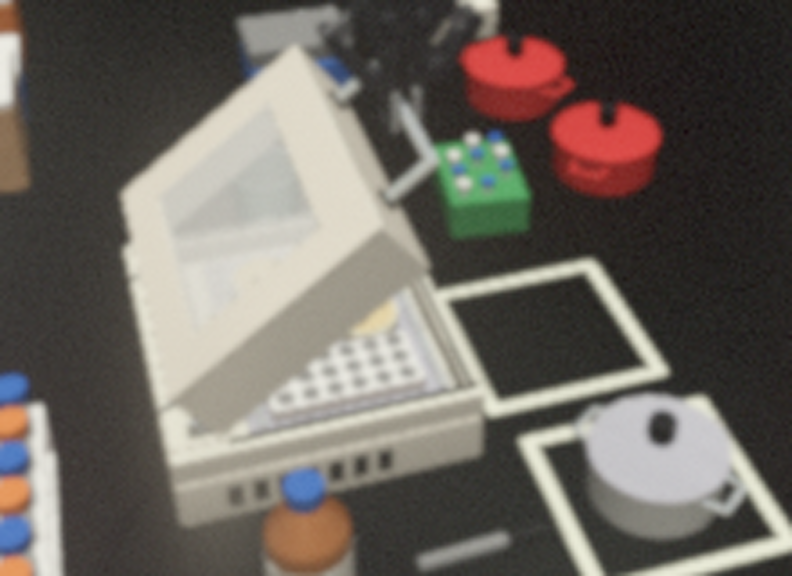

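The corners at (380,228), (428,265) and (297,47) match the prediction for 0.65 rad, with the hood gripped and still. Handing in.

```bash
python3 -c "
from rig import *
print(sense()['qvel'].round(3)); print(sign_off())"
```

```text
[ 0.    -0.     0.001  0.    -0.001  0.001]
the job is handed in; nothing more can be done
None
```

The pot stands let go in the middle of the free square; the hood was raised to about 0.85 rad, past its balance point, and is now held still at about 0.65 rad, and the job is handed in (no verdict was shown).

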